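# Put the finished clock wheels away in their dishes

## Robot

A 7-joint arm with a two-finger parallel gripper is mounted at the origin on the work surface. World frame = base frame: x ahead of the robot, y to its left, z up, the work surface at z = 0. Lengths are in m, angles in rad, forces in N, time in s.
With the tool pointing down it reaches from about 0.425 to 0.925 m from the base axis. Payload 6.8 kg.
Tool frame: the origin (TCP) lies at the very end of the fingers, on their centre line; the grasp point (between the pads) lies 19 mm behind it; z points along the fingers, y is the line along which they close (so a half turn about z gives the same grasp; the last joint's range is limited). The gripper opens to 85 mm and grips with 20 to 120 N. Pads are 22 mm wide; open, the fingers measure 114 mm over their backs; the gripper's body (76 mm by 85 mm) begins 54 mm behind the grasp point. The pads swing forward as they close: fully open they stand 13 mm farther back than shut.
Start: joints at [-1.302, 0.477, 0.022, 1.555, -0.011, 1.109, -0.083], TCP at [0.248, 0.628, 0.231] pointing down, gripper open.
Joint ranges: [-2.96, 2.96], [-0.34, 2.1], [-1.41, 1.46], [0.24, 2.44], [-1.37, 4.51], [0.17, 1.92], [-2.96, 2.96]. Speed limits (rad/s): [2.39, 2.39, 3.14, 3.14, 3.14, 3.14, 3.14].

## Interface

Orientations are given as a unit quaternion [w, x, y, z].
In Python, from station import bot gives the robot as it stands. The module is installed in compiled form; this text tells all that it offers.
- The arm moves only by the shell command python3 -m jog 'ROWS' [OPENING] [FORCE]. ROWS is JSON, a list of rows, each a list of 4 numbers: the shift along the tool's x, y, z in cm, then the turn about the tool's z in rad. In form: [[x, y, z, spin], ...]. A call has 1 to 20 rows; each row is the pose to reach, as a shift and turn from the pose commanded when the call began, along the tool's axes at that moment; what a row does not reach only later rows make up. A row lasts 1/12 s, in which the tool goes at most 41.7 mm and 7.16 degrees, less where a joint would pass 70% of its speed; a pose out of reach is approached as far as the arm can. A call with a gripper value outside its range is refused whole. OPENING is the closure, from -1 (fully open) to 1 (shut), set as the call begins (- or left out, the last holds). The fingers move at their own pace and stop on an object; FORCE is the grip in N (left out, the last holds). Time passes only in rows, so rows that repeat a pose let the fingers close. It gives the time, the measured TCP pose, the force, the opening and the grip force at its end, in the units of the state.
- bot.get_obs(): the state, without advancing time (a new reading comes with each control period).
- bot.read_camera(name): name is "scene" or "top" or "wrist"; returns a dict with "pixels" (420x560x3 uint8, red, green, blue), "depth" (420x560 float32, m along the optical axis (not along the pixel's ray), 0 where there is no reading), "fovy" (degrees; the focal length in pixels is half the picture's height over the tangent of half this angle, whatever the lens; pixels are square), "cx", "cy" (the principal point, pixels), "pose" (4x4, takes a point from camera to world coordinates). Camera axes: x right, y down, z forward; pixel columns grow to the right and rows downward; lengths in m; the calibration is good to about 2 mm. A picture is of the moment at which its call begins.
- bot.hand_in(): hands the job in; it is judged then, once.
The state is a dict: "t": time; "q": joint angles; "joint_vel": joint speeds; "joint_torque": joint torques, N m; "eef_pos": TCP position; "tool_rot": TCP orientation; "contact_force": force on the tool from outside, world axes, zero at the start; "torque": the same for the moment, N m; "gripper_width": opening from 0.0 (shut) to 1.0 (fully open); "grasp_force": force on a finger pad.
Only numpy, scipy, OpenCV 4.12 (cv2) and the standard library are available. Lean on these libraries where they do the work, as an engineer would, in place of code of your own. Each camera call takes 0.05 s, during which the arm holds its last target. There are 200 camera calls.

## Task

Clear the four finished clock wheels, the brass ones with teeth and spokes, from the glass into the white dishes, one wheel to a dish and each in the dish of its own size, from the largest wheel in the largest dish down to the smallest in the smallest, lying flat on the bottom with its pinion up. Set them down gently rather than dropping them, and leave the two solid blanks where they lie on the glass.

Things in the scene. Friction and masses are not known exactly. Their poses are not given: they have to be found in the camera images.
- wheel_94: The largest finished wheel: brass, 94 mm across, 4 mm thick, toothed rim, four spokes; a steel pinion (fluted upright cylinder, 15 mm across, 30 mm tall) stands on its middle and is the grip. About 125 g. Lies on a fixed 6 mm thick glass sheet among wheels and blanks, in any order. Origin: centre of its underside, z up; the pinion runs from z = 4 to 34 mm.
- wheel_76: The second largest finished wheel: brass, 76 mm across, 4 mm thick, toothed rim, four spokes; a steel pinion (fluted upright cylinder, 14 mm across, 30 mm tall) stands on its middle and is the grip. About 90 g. Lies on a fixed 6 mm thick glass sheet among wheels and blanks, in any order. Origin: centre of its underside, z up; the pinion runs from z = 4 to 34 mm.
- wheel_58: The second smallest finished wheel: brass, 58 mm across, 4 mm thick, toothed rim, four spokes; a steel pinion (fluted upright cylinder, 12 mm across, 30 mm tall) stands on its middle and is the grip. About 58 g. Lies on a fixed 6 mm thick glass sheet among wheels and blanks, in any order. Origin: centre of its underside, z up; the pinion runs from z = 4 to 34 mm.
- wheel_40: The smallest finished wheel: brass, 40 mm across, 4 mm thick, toothed rim, four spokes; a steel pinion (fluted upright cylinder, 10 mm across, 30 mm tall) stands on its middle and is the grip. About 32 g. Lies on a fixed 6 mm thick glass sheet among wheels and blanks, in any order. Origin: centre of its underside, z up; the pinion runs from z = 4 to 34 mm.
- dish_111: The largest dish, for the largest wheel (94 mm): loose, round, open, white porcelain, 111 mm across inside, 117 mm outside, 10 mm tall, upright 3 mm wall, flat 3 mm bottom. Stands on the bench left or right of the glass, in any order. Origin: centre of its underside on the bench, z up; inner floor at z = 3 mm, rim at z = 10 mm.
- dish_93: The second largest dish, for the second largest wheel (76 mm): loose, round, open, white porcelain, 93 mm across inside, 99 mm outside, 10 mm tall, upright 3 mm wall, flat 3 mm bottom. Stands on the bench left or right of the glass, in any order. Origin: centre of its underside on the bench, z up; inner floor at z = 3 mm, rim at z = 10 mm.
- dish_75: The second smallest dish, for the second smallest wheel (58 mm): loose, round, open, white porcelain, 75 mm across inside, 81 mm outside, 10 mm tall, upright 3 mm wall, flat 3 mm bottom. Stands on the bench left or right of the glass, in any order. Origin: centre of its underside on the bench, z up; inner floor at z = 3 mm, rim at z = 10 mm.
- dish_57: The smallest dish, for the smallest wheel (40 mm): loose, round, open, white porcelain, 57 mm across inside, 63 mm outside, 10 mm tall, upright 3 mm wall, flat 3 mm bottom. Stands on the bench left or right of the glass, in any order. Origin: centre of its underside on the bench, z up; inner floor at z = 3 mm, rim at z = 10 mm.
- blank_80: A blank, not yet a wheel: solid brass disc 80 mm across, 4 mm thick, without teeth or spokes, with a steel pinion 15 mm across and 30 mm tall, about 170 g. Lies loose on the glass among the wheels and stays there. Origin: centre of its underside, z up.
- blank_50: A blank, not yet a wheel: solid brass disc 50 mm across, 4 mm thick, without teeth or spokes, with a steel pinion 13 mm across and 30 mm tall, about 80 g. Lies loose on the glass among the wheels and stays there. Origin: centre of its underside, z up.

How it is judged:
By the outcome, as a careful person would: the job done as asked, in the order asked, and still so for the second after the job is handed in, with the robot touching nothing.
It also fails if it takes over 88 s, if anything falls off the work surface, if the arm or the gripper's body presses on something with over 40 N, if the wrist force passes 120 N, or if a joint passes its speed limit or range.

## Working session

There is one attempt and no reset: what is moved stays moved. The work goes in short steps, Python scripts to look and compute and a shell command to move; the robot and the scene stay as the last step left them, time stands still between calls to the robot, and variables do not carry over. Pictures are saved under pics/ and viewed, at most 14 in all, crops included, and the job is handed in when it is done.

```bash
mkdir -p pics; cat > h.py <<'E'
import numpy as np, cv2
from station import bot
def snap(n,f):
    c=bot.read_camera(n); cv2.imwrite(f'pics/{f}.png',c['pixels'][:,:,::-1]); np.savez(f'{f}.npz',**{k:c[k] for k in('pixels','depth','fovy','cx','cy','pose')}); return c
def pt(c,u,v,z=None):
    f=210/np.tan(np.radians(float(c['fovy']))/2); P=c['pose']
    d=np.array([(u-c['cx'])/f,(v-c['cy'])/f,1.])
    if z is None: s=c['depth'][int(v),int(u)]
    else: s=(z-P[2,3])/(P[:3,:3]@d)[2]
    return P[:3,:3]@(d*s)+P[:3,3]
E
python3 - <<'E'
from h import *
c=snap('top','top0'); o=bot.get_obs()
print(c['pose'].round(3),c['fovy'],o['eef_pos'],o['tool_rot'],o['gripper_width'],o['contact_force'])
E
```

```text
[[-0.007 -0.998  0.06   0.459]
 [-1.     0.008  0.03  -0.01 ]
 [-0.03  -0.059 -0.998  0.925]
 [ 0.     0.     0.     1.   ]] 57.228299404596505 [0.24819242 0.62708635 0.23036922] [-1.02548709e-04  1.87314993e-01  9.82299503e-01 -8.76785748e-04] 1.0022895104857048 [-0.05995158 -0.29401983  0.46624125]
```

View pics/top0.png

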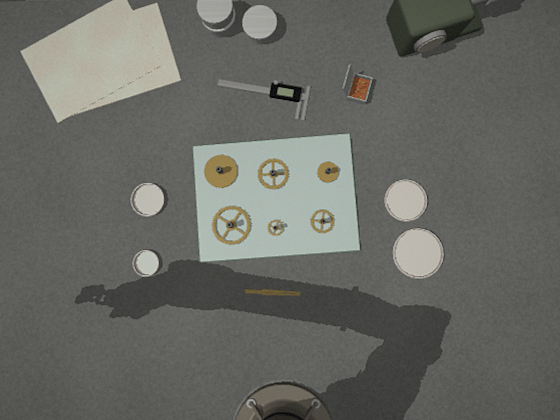

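The top view shows the glass at the centre. The big blank is at (221,171), wheel_76 at (273,174), blank_50 at (328,172), wheel_94 at (231,225), wheel_40 at (276,228) and wheel_58 at (322,221). The dishes are at (148,199), (146,263), (406,200) and (418,253).

```bash
python3 - <<'E'
from h import *
c=dict(np.load('top0.npz')); hsv=cv2.cvtColor(c['pixels'],cv2.COLOR_RGB2HSV)
g=dict(b80=(221,171),w76=(273,174),b50=(328,172),w94=(231,225),w40=(276,228),w58=(322,221))
d=dict(a=(148,199),b=(146,263),c=(406,200),d=(418,253))
br=((hsv[...,0]>12)&(hsv[...,0]<30)&(hsv[...,1]>90)).astype(np.uint8)
wh=((hsv[...,1]<40)&(hsv[...,2]>120)).astype(np.uint8)
for G,m,R in((g,br,26),(d,wh,34)):
  for k,(u,v) in G.items():
    M=np.zeros_like(m); cv2.circle(M,(u,v),R,1,-1); ys,xs=np.nonzero(m*M)
    W=np.array([pt(c,x,y,.010)[:2] for x,y in zip(xs,ys)],np.float32)
    (x,y),r=cv2.minEnclosingCircle(W)
    z=[pt(c,a,b)[2] for a,b in zip(xs[::5],ys[::5])]
    print(k,round(x,4),round(y,4),'dia',round(2000*r),'mean',W.mean(0).round(4),'z',np.round(np.percentile(z,[5,50,95]),4), 'reach',round(float(np.hypot(x,y)),3))
a=c['pixels'][120:290,110:460]
cv2.imwrite('pics/crop0.png',cv2.resize(a[:,:,::-1],(800,389),interpolation=cv2.INTER_CUBIC))
E
```

```text
b80 0.6135 0.1458 dia 79 mean [0.6133 0.1457] z [0.0086 0.011  0.0141] reach 0.631
w76 0.6056 0.0199 dia 72 mean [0.6054 0.0202] z [0.0083 0.0113 0.0131] reach 0.606
b50 0.6091 -0.1104 dia 49 mean [ 0.6082 -0.1103] z [0.0095 0.0112 0.0133] reach 0.619
w94 0.4839 0.1207 dia 91 mean [0.4833 0.1206] z [0.007  0.0114 0.0142] reach 0.499
w40 0.4763 0.0153 dia 36 mean [0.4763 0.0158] z [0.0099 0.0116 0.0134] reach 0.477
w58 0.4907 -0.0961 dia 54 mean [ 0.4899 -0.0962] z [0.0075 0.0102 0.0133] reach 0.5
a 0.5468 0.3245 dia 82 mean [0.5467 0.3229] z [0.001  0.0046 0.0121] reach 0.636
b 0.3942 0.3262 dia 64 mean [0.3944 0.3247] z [0.0018 0.0047 0.0132] reach 0.512
c 0.524 -0.2964 dia 131 mean [ 0.535  -0.2938] z [0.0018 0.0044 0.0117] reach 0.602
d 0.4239 -0.3159 dia 138 mean [ 0.4144 -0.3183] z [0.0014 0.0046 0.0116] reach 0.529
```

View pics/crop0.png

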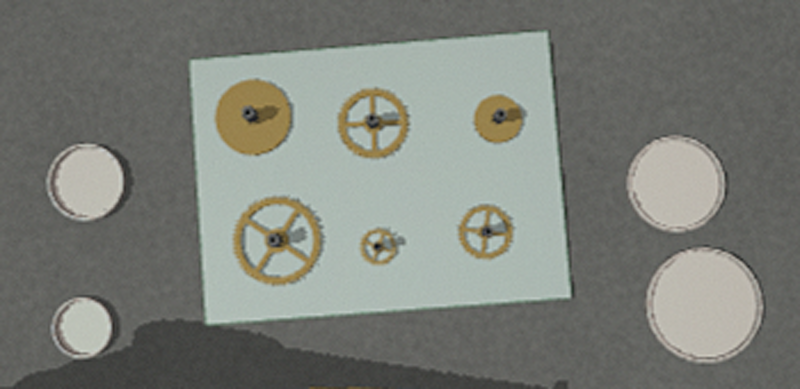

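```bash
cat >> h.py <<'E'
def go(x,y,z):
    from scipy.spatial.transform import Rotation as Ro
    o=bot.get_obs(); q=o['tool_rot']; R=Ro.from_quat([q[1],q[2],q[3],q[0]]).as_matrix()
    print('shift cm',(R.T@(np.array([x,y,z])-o['eef_pos'])*100).round(2),'t',round(o['t'],2),'pos',np.round(o['eef_pos'],4),'yaxis',R[:,1].round(3),'F',np.round(o['contact_force'],1),'gw',o['gripper_width'],o['grasp_force'])
E
python3 - <<'E'
from h import *
c=dict(np.load('top0.npz')); hsv=cv2.cvtColor(c['pixels'],cv2.COLOR_RGB2HSV)
wh=((hsv[...,1]<40)&(hsv[...,2]>120)).astype(np.uint8)
n,L=cv2.connectedComponents(wh)
for u,v in((148,199),(146,263),(406,200),(418,253)):
    ys,xs=np.nonzero(L==L[v,u]); W=np.array([pt(c,x,y,.010)[:2] for x,y in zip(xs,ys)],np.float32)
    (x,y),r=cv2.minEnclosingCircle(W); print(round(x,4),round(y,4),round(2000*r,1))
go(.484,.121,.08)
E
```

```text
0.5468 0.3245 82.4
0.3942 0.3262 64.1
0.5391 -0.2929 100.6
0.4142 -0.3179 118.7
shift cm [-40.55 -38.35  15.11] t 0.05 pos [0.2482 0.6271 0.2304] yaxis [ 0.368  0.93  -0.002] F [-0.1 -0.3  0.5] gw 1.0022895104857048 0.0
```

```bash
python3 -m jog '[[-2,-2,0.5,0],[-40.55,-38.35,15.1,0],[-40.55,-38.35,15.1,0],[-40.55,-38.35,15.1,0],[-40.55,-38.35,15.1,0],[-40.55,-38.35,15.1,0],[-40.55,-38.35,15.1,0],[-40.55,-38.35,15.1,0],[-40.55,-38.35,15.1,0],[-40.55,-38.35,15.1,0],[-40.55,-38.35,15.1,0],[-40.55,-38.35,15.1,0],[-40.55,-38.35,15.1,0],[-40.55,-38.35,15.1,0],[-40.55,-38.35,15.1,0],[-40.55,-38.35,15.1,0],[-40.55,-38.35,15.1,0],[-40.55,-38.35,15.1,0],[-40.55,-38.35,15.1,0],[-40.55,-38.35,15.1,0]]' 0 60; python3 - <<'E'
from h import *
go(.484,.121,.08); c=snap('wrist','w0')
E
```

```text
t: 1.72
eef_pos: [0.484, 0.1235, 0.0806]
tool_rot: [0.0, 0.186, 0.983, 0.0]
contact_force: [-0.0, -0.6, 0.1]
gripper_width: 0.5
grasp_force: 0.0
shift cm [-0.09 -0.24  0.06] t 1.72 pos [0.484  0.1235 0.0806] yaxis [0.365 0.931 0.001] F [-0.  -0.6  0.1] gw 0.49969774961481306 0.0
```

View pics/w0.png

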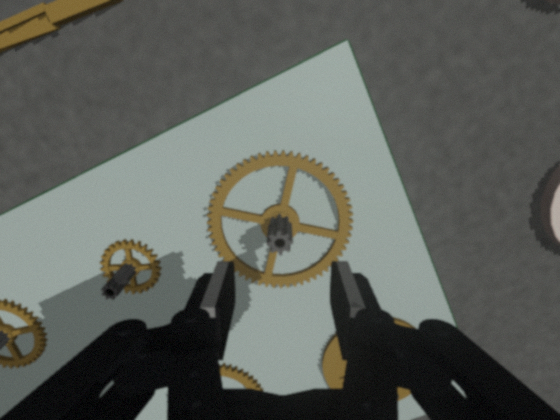

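Wrist view shows wheel_94 with its pinion centred between the open fingers (pinion base near (281,219)). Now I descend and grip.

```bash
python3 -c "
from h import *
c=dict(np.load('w0.npz'));print(pt(c,280,219,.01))"
python3 -m jog '[[-0.1,-0.1,1,0],[-0.1,-0.2,3,0],[-0.1,-0.2,5,0],[-0.1,-0.2,6,0],[-0.1,-0.2,6.5,0],[-0.1,-0.2,6.5,0],[-0.1,-0.2,6.5,0]]' 0 60; python3 -m jog '[[0,0,0,0],[0,0,0,0],[0,0,0,0],[0,0,0,0],[0,0,0,0],[0,0,0,0]]' 1 60
```

```text
[0.48154378 0.12387754 0.01      ]
t: 2.35
eef_pos: [0.4846, 0.1197, 0.0154]
tool_rot: [-0.0, 0.187, 0.982, -0.0]
contact_force: [0.2, -0.5, -0.2]
gripper_width: 0.5
grasp_force: 0.0
t: 2.85
eef_pos: [0.4853, 0.12, 0.0163]
tool_rot: [0.001, 0.187, 0.982, 0.001]
contact_force: [-1.5, -0.7, 6.2]
gripper_width: 0.151
grasp_force: 58.4
```

```bash
python3 -m jog '[[0,0,-0.3,0],[0,0,-1,0],[0,0,-2.5,0],[0,0,-4.5,0],[0,0,-6.5,0],[0,0,-7.5,0],[0,0,-8,0],[0,0,-8,0],[0,0,-8,0]]' - 60; python3 - <<'E'
from h import *
go(.4142,-.3179,.06); c=snap('wrist','w1')
E
```

```text
t: 3.6
eef_pos: [0.4841, 0.1196, 0.095]
tool_rot: [-0.0, 0.187, 0.982, -0.0]
contact_force: [0.2, -0.0, -1.9]
gripper_width: 0.152
grasp_force: 58.5
shift cm [ -9.59 -43.25   3.5 ] t 3.6 pos [0.4841 0.1196 0.095 ] yaxis [ 0.368  0.93  -0.   ] F [ 0.2 -0.  -1.9] gw 0.15156230131784468 58.49904656410217
```

View pics/w1.png

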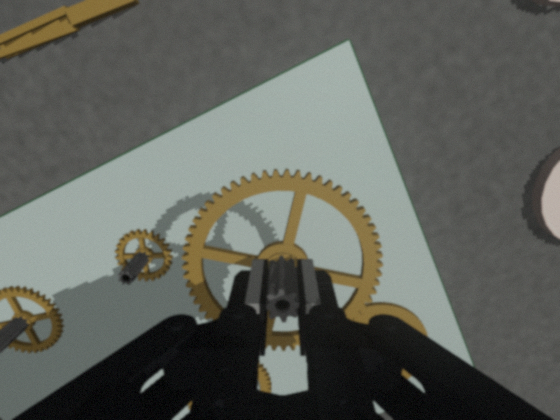

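Wheel_94 is lifted level, centred on (283,258), with its pinion gripped. Next I carry it to the largest dish.

```bash
python3 -c "
from h import *
c=dict(np.load('w1.npz'));print(pt(c,283,258,.0885))"
python3 -m jog '[[-0.2,-1,0,0],[-0.8,-3.5,0,0],[-1.5,-7,0,0],[-2.3,-10.5,0,0],[-3.1,-14,0,0],[-3.9,-17.5,0,0],[-4.7,-21,0,0],[-5.4,-24.5,0,0],[-6.2,-28,0,0],[-7,-31.5,0,0],[-7.8,-35,0,0],[-8.6,-38.5,0,0],[-9.2,-41.2,0,0],[-9.5,-42.6,0,0],[-9.6,-43.2,0,0],[-9.6,-43.2,0,0],[-9.6,-43.2,0,0],[-9.6,-43.2,0,0]]'; python3 - <<'E'
from h import *
go(.4142,-.3179,.0145); c=snap('wrist','w2')
E
```

```text
[0.47804607 0.12323049 0.0885    ]
t: 5.15
eef_pos: [0.4149, -0.3157, 0.0948]
tool_rot: [-0.001, 0.186, 0.982, 0.001]
contact_force: [0.0, -0.3, -1.0]
gripper_width: 0.154
grasp_force: 58.6
shift cm [-0.03 -0.24  8.03] t 5.15 pos [ 0.4149 -0.3157  0.0948] yaxis [0.366 0.931 0.001] F [ 0.  -0.3 -1. ] gw 0.1537140995467189 58.61606776714325
```

View pics/w2.png

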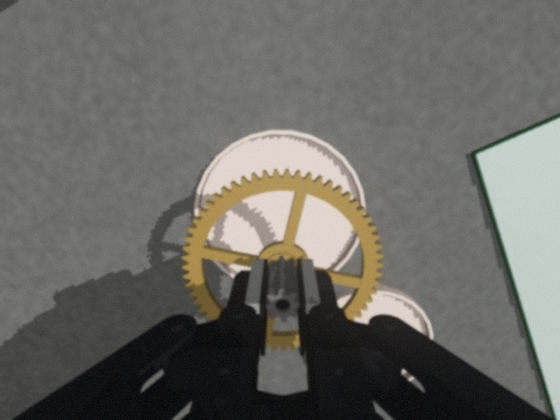

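```bash
python3 - <<'E'
from h import *
c=dict(np.load('w2.npz'))
p=np.array([pt(c,u,v,.01)[:2] for u,v in((195,205),(366,205),(281,131),(222,152),(340,152))])
from scipy.optimize import least_squares
print(least_squares(lambda s:np.hypot(*(p-s).T)-.0585,[.41,-.32]).x, least_squares(lambda s:np.hypot(*(p-s[:2]).T)-s[2],[.41,-.32,.06]).x, pt(c,283,258,.0885))
E
```

```text
[ 0.4167789  -0.31652687] [ 0.41644134 -0.3163938   0.05821717] [ 0.40877884 -0.31198342  0.0885    ]
```

```bash
python3 -m jog '[[-0.1,-0.1,1,0],[-0.3,-0.2,3,0],[-0.4,-0.2,5,0],[-0.4,-0.2,6.2,0],[-0.4,-0.2,6.7,0],[-0.4,-0.2,6.7,0],[-0.4,-0.2,6.7,0]]'; python3 - <<'E'
from h import *
go(.4142,-.3179,.0145); c=snap('wrist','w3')
E
```

```text
t: 5.78
eef_pos: [0.4179, -0.3206, 0.0284]
tool_rot: [-0.0, 0.187, 0.982, 0.0]
contact_force: [0.1, -0.2, -1.0]
gripper_width: 0.151
grasp_force: 58.6
shift cm [0.44 0.12 1.39] t 5.78 pos [ 0.4179 -0.3206  0.0284] yaxis [0.368 0.93  0.   ] F [ 0.1 -0.2 -1. ] gw 0.15072543138088065 58.616459369659424
```

View pics/w3.png

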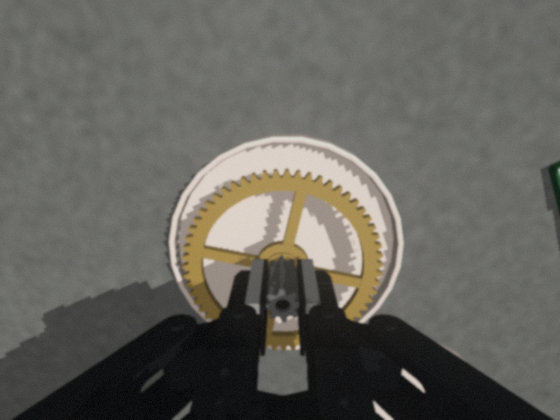

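```bash
python3 - <<'E'
from h import *
from scipy.optimize import least_squares
c=dict(np.load('w3.npz'))
def fit(P,z,r):
    p=np.array([pt(c,u,v,z)[:2] for u,v in P]); s=least_squares(lambda s:np.hypot(*(p-s[:2]).T)-r,[.41,-.32]); print(s.x,s.fun.round(4)); return s.x
a=fit([(170,235),(404,245),(288,136),(200,174),(373,174)],.01,.0585)
b=fit([(184,255),(384,255),(283,170),(210,192),(355,190),(284,349)],.0219,.047)
d=a-b; X=np.array([-.93,.368]);Y=np.array([.368,.93]); print(d,'tool',d@X,d@Y)
E
```

```text
[ 0.41709812 -0.31716455] [-0.0003 -0.0002  0.0009 -0.0004 -0.0006]
[ 0.41574388 -0.31812293] [-0.0006 -0.0004 -0.0014  0.0012  0.001   0.0001]
[0.00135423 0.00095838] tool -0.0009067521128085785 0.0013896541767086101
```

```bash
python3 -m jog '[[0,0.1,0.3,0],[-0.1,0.1,0.7,0],[-0.1,0.1,1.0,0],[-0.1,0.1,1.2,0],[-0.1,0.1,1.35,0],[-0.1,0.1,1.45,0],[-0.1,0.1,1.5,0],[-0.1,0.1,1.5,0],[-0.1,0.1,1.5,0]]'
```

```text
t: 6.58
eef_pos: [0.419, -0.3202, 0.0134]
tool_rot: [-0.0, 0.187, 0.982, 0.0]
contact_force: [-0.6, 0.3, -0.4]
gripper_width: 0.149
grasp_force: 58.7
```

```bash
python3 -m jog '[[0,0,0.05,0],[0,0,0.1,0],[0,0,0.1,0],[0,0,0.1,0]]'
```

```text
t: 6.92
eef_pos: [0.419, -0.3202, 0.0133]
tool_rot: [0.0, 0.187, 0.982, 0.0]
contact_force: [-3.2, 2.4, 13.2]
gripper_width: 0.152
grasp_force: 60.1
```

```bash
python3 -m jog '[[0,0,-0.1,0],[0,0,-0.1,0]]' && python3 -m jog '[[0,0,0,0],[0,0,0,0],[0,0,0,0],[0,0,0,0],[0,0,-0.3,0],[0,0,-1.5,0],[0,0,-3.5,0],[0,0,-6,0],[0,0,-8,0],[0,0,-8,0],[0,0,-8,0]]' 0.1; python3 - <<'E'
from h import *
go(.6056,.0199,.08); c=snap('wrist','w4')
E
```

```text
t: 7.08
eef_pos: [0.4193, -0.3203, 0.0135]
tool_rot: [0.0, 0.187, 0.982, -0.0]
contact_force: [0.8, 0.2, -1.3]
gripper_width: 0.148
grasp_force: 58.6
t: 8.0
eef_pos: [0.42, -0.3207, 0.0952]
tool_rot: [0.002, 0.187, 0.982, -0.0]
contact_force: [-0.7, 0.2, -0.1]
gripper_width: 0.45
grasp_force: 0.0
shift cm [-4.71 38.5   1.52] t 8.0 pos [ 0.42   -0.3207  0.0952] yaxis [ 0.368  0.93  -0.   ] F [-0.7  0.2 -0.1] gw 0.4502540302169542 0.0
```

View pics/w4.png

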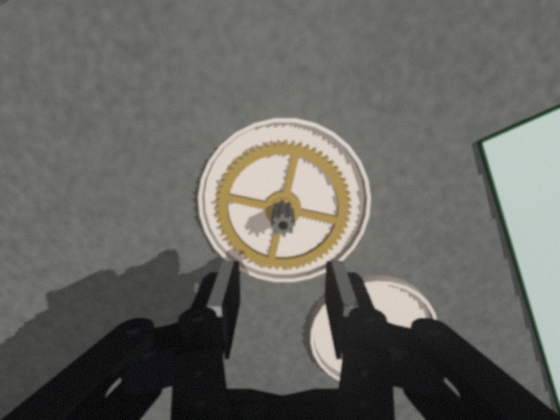

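Wheel_94 lies flat inside the largest dish, centred on (283,206), with the rim visible all round. Now wheel_76.

```bash
python3 -m jog '[[-0.2,1.5,0,0],[-0.8,5,0.3,0],[-4.7,38.5,1.5,0],[-4.7,38.5,1.5,0],[-4.7,38.5,1.5,0],[-4.7,38.5,1.5,0],[-4.7,38.5,1.5,0],[-4.7,38.5,1.5,0],[-4.7,38.5,1.5,0],[-4.7,38.5,1.5,0],[-4.7,38.5,1.5,0],[-4.7,38.5,1.5,0],[-4.7,38.5,1.5,0],[-4.7,38.5,1.5,0],[-4.7,38.5,1.5,0]]'; python3 - <<'E'
from h import *
go(.6056,.0199,.0145); c=snap('wrist','w5')
E
```

```text
t: 9.3
eef_pos: [0.6036, 0.0182, 0.078]
tool_rot: [-0.0, 0.189, 0.982, -0.001]
contact_force: [-0.7, -0.1, 0.7]
gripper_width: 0.453
grasp_force: 0.0
shift cm [-0.13  0.24  6.35] t 9.3 pos [0.6036 0.0182 0.078 ] yaxis [ 0.371  0.929 -0.001] F [-0.7 -0.1  0.7] gw 0.4526185153816592 0.0
```

View pics/w5.png

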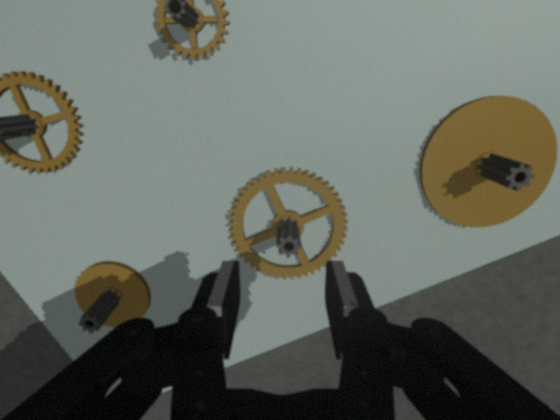

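Wheel_76 is centred at (288,222), between the fingers; neighbours are well clear.

```bash
python3 -m jog '[[0,0.1,1,0],[0,0.1,3,0],[0,0.1,5,0],[0,0.1,6,0],[0,0.1,6.4,0],[0,0.1,6.4,0],[0,0.1,6.4,0]]'; python3 -m jog '[[0,0,0,0],[0,0,0,0],[0,0,0,0],[0,0,0,0],[0,0,0,0],[0,0,0,0]]' 1 60; python3 -m jog '[[0,0,-0.3,0],[0,0,-1,0],[0,0,-2.5,0],[0,0,-4.5,0],[0,0,-6.5,0],[0,0,-7.5,0],[0,0,-8,0],[0,0,-8,0],[0,0,-8,0]]' - 60; python3 - <<'E'
from h import *
go(.541,-.295,.09)
E
```

```text
t: 9.93
eef_pos: [0.6052, 0.0212, 0.0146]
tool_rot: [0.0, 0.188, 0.982, 0.0]
contact_force: [0.4, -0.1, -0.5]
gripper_width: 0.452
grasp_force: 0.0
t: 10.43
eef_pos: [0.6057, 0.0216, 0.0154]
tool_rot: [0.001, 0.187, 0.982, 0.0]
contact_force: [-0.9, -0.1, 5.7]
gripper_width: 0.138
grasp_force: 58.6
t: 11.18
eef_pos: [0.6044, 0.0215, 0.0938]
tool_rot: [-0.0, 0.187, 0.982, -0.0]
contact_force: [0.1, -1.0, -1.0]
gripper_width: 0.142
grasp_force: 58.5
shift cm [ -5.75 -31.77   0.39] t 11.18 pos [0.6044 0.0215 0.0938] yaxis [ 0.368  0.93  -0.   ] F [ 0.1 -1.  -1. ] gw 0.14183615350718756 58.45648527145386
```

```bash
python3 -m jog '[[-0.2,-1,0,0],[-0.6,-3.5,0,0],[-1.3,-7,0,0],[-1.9,-10.5,0,0],[-2.5,-14,0,0],[-3.2,-17.5,0,0],[-3.8,-21,0,0],[-4.4,-24.5,0,0],[-5.1,-28,0,0],[-5.5,-30.3,0.3,0],[-5.7,-31.3,1,0],[-5.7,-31.7,2.5,0],[-5.7,-31.7,4.5,0],[-5.7,-31.7,6,0],[-5.7,-31.7,6.5,0],[-5.7,-31.7,6.5,0],[-5.7,-31.7,6.5,0],[-5.7,-31.7,6.5,0]]'; python3 - <<'E'
from h import *
go(.541,-.295,.0125); c=snap('wrist','w6')
E
```

```text
t: 12.68
eef_pos: [0.5417, -0.2943, 0.0299]
tool_rot: [0.0, 0.187, 0.982, -0.0]
contact_force: [-0.3, -0.9, -0.9]
gripper_width: 0.136
grasp_force: 58.5
shift cm [ 0.04 -0.09  1.74] t 12.68 pos [ 0.5417 -0.2943  0.0299] yaxis [0.368 0.93  0.   ] F [-0.3 -0.9 -0.9] gw 0.13599716384779625 58.521414399147034
```

View pics/w6.png

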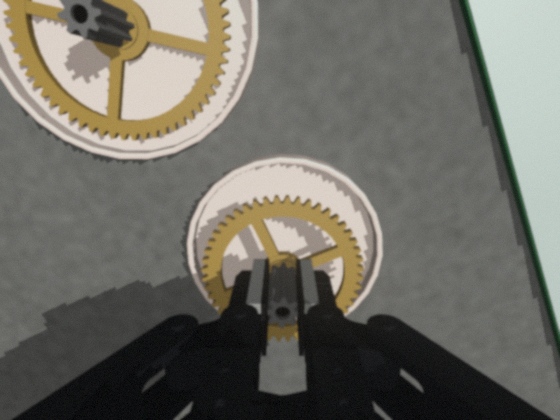

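```bash
cat >> h.py <<'E'
from scipy.optimize import least_squares
def fit(c,P,z,r):
    p=np.array([pt(c,u,v,z)[:2] for u,v in P]); s=least_squares(lambda s:np.hypot(*(p-s[:2]).T)-r,p.mean(0)); print(s.x.round(4),s.fun.round(4)); return s.x
def rel(d):
    print('tool mm',1000*d@np.array([-.93,.368]),1000*d@np.array([.368,.93]))
E
python3 - <<'E'
from h import *
c=dict(np.load('w6.npz'))
a=fit(c,[(187,240),(383,242),(284,157),(215,190),(353,187)],.01,.0495)
b=fit(c,[(202,268),(364,268),(283,196),(222,220),(345,220),(283,341)],.0245,.038); rel(a-b)
E
```

```text
[ 0.542 -0.292] [ 0.0001 -0.0001  0.0014 -0.0011 -0.0008]
[ 0.5427 -0.2934] [-0.0002 -0.0003 -0.0002  0.0001  0.0003 -0.    ]
tool mm 1.2141513194734774 0.9905572533564417
```

Wheel_76 hovers within 1–2 mm of the dish centre (wheel ~(283,268) vs dish ~(285,245) with perspective). Next: lower it.

```bash
python3 -m jog '[[0,0,0.3,0],[0.1,0.1,0.8,0],[0.1,0.1,1.2,0],[0.1,0.1,1.45,0],[0.1,0.1,1.6,0],[0.1,0.1,1.7,0],[0.1,0.1,1.75,0],[0.1,0.1,1.8,0],[0.1,0.1,1.8,0],[0.1,0.1,1.8,0]]'
```

```text
t: 13.57
eef_pos: [0.5403, -0.2927, 0.0124]
tool_rot: [-0.0, 0.187, 0.982, 0.0]
contact_force: [-4.0, 3.2, 12.0]
gripper_width: 0.138
grasp_force: 59.8
```

```bash
python3 -m jog '[[0,0,-0.05,0],[0,0,-0.08,0]]' && python3 -m jog '[[0,0,0,0],[0,0,0,0],[0,0,0,0],[0,0,0,0],[0,0,-0.3,0],[0,0,-1.5,0],[0,0,-3.5,0],[0,0,-6,0],[0,0,-8,0],[0,0,-8,0],[0,0,-8,0]]' 0.1; python3 - <<'E'
from h import *
go(.4907,-.0961,.08); c=snap('wrist','w7')
E
```

```text
t: 13.73
eef_pos: [0.5403, -0.2928, 0.0125]
tool_rot: [-0.0, 0.187, 0.982, 0.0]
contact_force: [-1.3, 1.2, 1.7]
gripper_width: 0.144
grasp_force: 58.8
t: 14.65
eef_pos: [0.5417, -0.2935, 0.0942]
tool_rot: [0.002, 0.187, 0.982, -0.0]
contact_force: [-0.1, -0.5, 0.6]
gripper_width: 0.452
grasp_force: 0.0
shift cm [12.01 16.48  1.38] t 14.65 pos [ 0.5417 -0.2935  0.0942] yaxis [0.368 0.93  0.   ] F [-0.1 -0.5  0.6] gw 0.4517456388038809 0.0
```

View pics/w7.png

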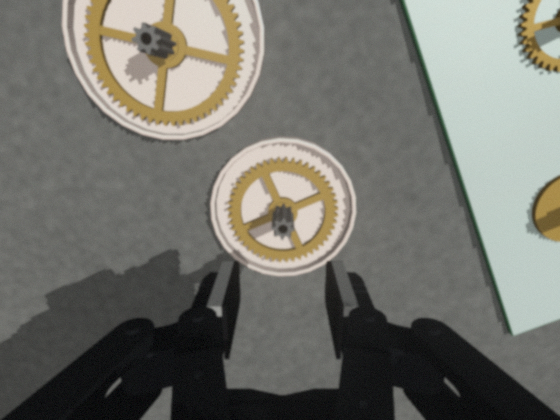

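Wheel_76 lies flat in its dish, centred at (283,210). Now wheel_58.

```bash
python3 -m jog '[[0.8,1.1,0,0],[2.5,3.4,0,0],[4.8,6.6,0,0],[7.2,9.9,0,0],[9.5,13.1,0,0],[11.2,15.4,0,0],[12,16.4,0.5,0],[12,16.4,1.4,0],[12,16.4,1.4,0],[12,16.4,1.4,0],[12,16.4,1.4,0]]'; python3 - <<'E'
from h import *
go(.4907,-.0961,.015)
c=snap('wrist','w8'); hsv=cv2.cvtColor(c['pixels'],cv2.COLOR_RGB2HSV)
br=((hsv[...,0]>12)&(hsv[...,0]<30)&(hsv[...,1]>90)).astype(np.uint8)
n,L,S,C=cv2.connectedComponentsWithStats(br)
for s,k in zip(S,C):
    if s[4]>300: print(s,k.round(),pt(c,*k,.01).round(4))
E
```

```text
t: 15.62
eef_pos: [0.4894, -0.0981, 0.0778]
tool_rot: [-0.0, 0.189, 0.982, -0.0]
contact_force: [-0.6, -0.0, 0.0]
gripper_width: 0.449
grasp_force: 0.0
shift cm [-0.04  0.24  6.28] t 15.62 pos [ 0.4894 -0.0981  0.0778] yaxis [ 0.37   0.929 -0.001] F [-0.6 -0.   0. ] gw 0.4493392215490517 0.0
[     0      0    560    420 227450] [280. 207.] [ 0.4789 -0.0945  0.01  ]
[ 422  104   68   67 1485] [452. 135.] [0.4747 0.0153 0.01  ]
[ 243  182   90   83 2480] [287. 222.] [ 0.4896 -0.0939  0.01  ]
[  16  328   81   67 1895] [ 47. 354.] [ 0.5205 -0.2927  0.01  ]
[ 295  341   49   50 1515] [316. 364.] [ 0.6008 -0.1148  0.01  ]
```

```bash
python3 -m jog '[[0,0.1,1,0],[0,0.1,3,0],[0,0.1,5,0],[0,0.1,6,0],[0,0.1,6.3,0],[0,0.1,6.3,0],[0,0.1,6.3,0]]'; python3 -m jog '[[0,0,0,0],[0,0,0,0],[0,0,0,0],[0,0,0,0],[0,0,0,0],[0,0,0,0]]' 1 60; python3 -m jog '[[0,0,-0.3,0],[0,0,-1,0],[0,0,-2.5,0],[0,0,-4.5,0],[0,0,-6.5,0],[0,0,-7.5,0],[0,0,-8,0],[0,0,-8,0],[0,0,-8,0]]' - 60; python3 - <<'E'
from h import *
go(.548,.3235,.09)
E
```

```text
t: 16.25
eef_pos: [0.4901, -0.0957, 0.0154]
tool_rot: [0.0, 0.188, 0.982, -0.0]
contact_force: [0.7, 0.3, 0.6]
gripper_width: 0.449
grasp_force: 0.0
t: 16.75
eef_pos: [0.4904, -0.0955, 0.016]
tool_rot: [0.001, 0.187, 0.982, 0.0]
contact_force: [-0.9, 0.0, 7.3]
gripper_width: 0.114
grasp_force: 58.5
t: 17.5
eef_pos: [0.4894, -0.0952, 0.0948]
tool_rot: [-0.0, 0.187, 0.982, 0.0]
contact_force: [-0.1, 0.4, -0.4]
gripper_width: 0.113
grasp_force: 58.5
shift cm [ 9.95 41.09  0.48] t 17.5 pos [ 0.4894 -0.0952  0.0948] yaxis [0.368 0.93  0.   ] F [-0.1  0.4 -0.4] gw 0.11341196153406191 58.460644483566284
```

```bash
python3 -m jog '[[0.2,1,0,0],[0.8,3.5,0,0],[1.7,7,0,0],[2.5,10.5,0,0],[3.4,14,0,0],[4.2,17.5,0,0],[5.1,21,0,0],[5.9,24.5,0,0],[6.8,28,0,0],[7.6,31.5,0,0],[8.5,35,0,0],[9.3,38.5,0,0],[9.8,40.4,0.3,0],[9.95,41,1.3,0],[9.95,41,3,0],[9.95,41,5,0],[9.95,41,6.2,0],[9.95,41,6.5,0],[9.95,41,6.5,0],[9.95,41,6.5,0]]'; python3 - <<'E'
from h import *
go(.548,.3235,.013); c=snap('wrist','w9')
E
```

```text
t: 19.17
eef_pos: [0.5483, 0.3221, 0.0302]
tool_rot: [0.0, 0.188, 0.982, -0.0]
contact_force: [-0.4, -0.2, -1.1]
gripper_width: 0.114
grasp_force: 58.5
shift cm [0.08 0.12 1.72] t 19.17 pos [0.5483 0.3221 0.0302] yaxis [ 0.369  0.93  -0.   ] F [-0.4 -0.2 -1.1] gw 0.1143990077589635 58.54898750782013
```

View pics/w9.png

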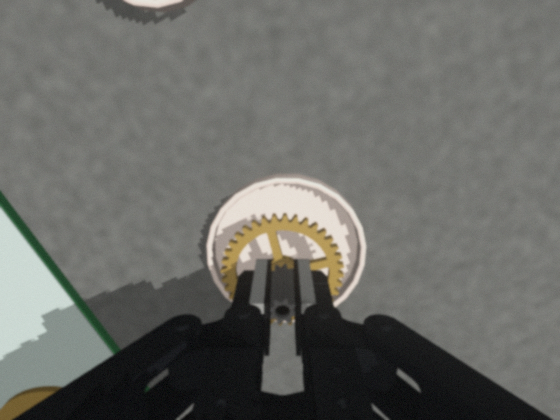

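```bash
python3 - <<'E'
from h import *
c=dict(np.load('w9.npz'))
a=fit(c,[(207,248),(366,248),(287,176),(230,204),(344,204)],.01,.0405)
b=fit(c,[(221,270),(345,268),(283,214),(240,231),(327,231),(283,324)],.0242,.029); rel(a-b)
E
```

```text
[0.549 0.325] [-0.0003 -0.0004  0.0016 -0.0012 -0.001 ]
[0.549  0.3231] [ 0.0001 -0.0001  0.0001 -0.0004 -0.0002 -0.0004]
tool mm 0.7442709757952435 1.7594482555266024
```

Wheel_58 hovers within 2 mm of the dish centre (wheel column 283, dish column 287). Lowering, then on to wheel_40.

```bash
python3 -m jog '[[0,0,0.3,0],[0.1,0.1,0.8,0],[0.1,0.1,1.2,0],[0.1,0.1,1.45,0],[0.1,0.1,1.6,0],[0.1,0.1,1.7,0],[0.1,0.1,1.75,0],[0.1,0.1,1.75,0],[0.1,0.1,1.75,0]]'
```

```text
t: 19.97
eef_pos: [0.5472, 0.3237, 0.0131]
tool_rot: [-0.0, 0.187, 0.982, -0.0]
contact_force: [-3.2, -0.5, 4.5]
gripper_width: 0.115
grasp_force: 59.2
```

```bash
python3 -m jog '[[0,0,0,0],[0,0,0,0],[0,0,0,0],[0,0,0,0],[0,0,-0.3,0],[0,0,-1.5,0],[0,0,-3.5,0],[0,0,-6,0],[0,0,-8,0],[0,0,-8,0],[0,0,-8,0]]' 0.1; python3 - <<'E'
from h import *
go(.4763,.0153,.08)
E
```

```text
t: 20.88
eef_pos: [0.5486, 0.3244, 0.0948]
tool_rot: [0.001, 0.187, 0.982, 0.001]
contact_force: [-0.1, -0.0, -0.5]
gripper_width: 0.452
grasp_force: 0.0
shift cm [ -4.65 -31.4    1.39] t 20.88 pos [0.5486 0.3244 0.0948] yaxis [0.368 0.93  0.003] F [-0.1 -0.  -0.5] gw 0.4517389806191077 0.0
```

```bash
python3 -m jog '[[-0.2,-1.2,0,0],[-0.6,-4,0,0],[-1.1,-7.5,0,0],[-1.6,-11,0,0],[-2.2,-14.5,0,0],[-2.7,-18,0,0],[-3.2,-21.5,0,0],[-3.7,-25,0,0],[-4.2,-28.5,0.3,0],[-4.5,-30.6,0.8,0],[-4.6,-31.3,1.3,0],[-4.6,-31.4,1.4,0],[-4.6,-31.4,1.4,0],[-4.6,-31.4,1.4,0]]'; python3 - <<'E'
from h import *
go(.4763,.0153,.015)
c=snap('wrist','w10'); hsv=cv2.cvtColor(c['pixels'],cv2.COLOR_RGB2HSV)
br=((hsv[...,0]>12)&(hsv[...,0]<30)&(hsv[...,1]>90)).astype(np.uint8)
n,L,S,C=cv2.connectedComponentsWithStats(br)
for s,k in zip(S[1:],C[1:]):
    if s[4]>300: print(s,k.round(),pt(c,*k,.01).round(4))
E
```

```text
t: 22.05
eef_pos: [0.4749, 0.0162, 0.0784]
tool_rot: [-0.0, 0.186, 0.982, 0.0]
contact_force: [-0.2, 0.5, -0.4]
gripper_width: 0.449
grasp_force: 0.0
shift cm [-0.17 -0.04  6.34] t 22.05 pos [0.4749 0.0162 0.0784] yaxis [0.366 0.931 0.   ] F [-0.2  0.5 -0.4] gw 0.4487968502864412 0.0
[ 76   0  61  19 660] [99.  6.] [ 0.326  -0.0278  0.01  ]
[ 254  198   60   53 1037] [283. 222.] [0.4742 0.0182 0.01  ]
[ 467  280   93   98 6068] [516. 325.] [0.6059 0.1418 0.01  ]
```

```bash
python3 -m jog '[[-0.1,0,1,0],[-0.1,0,3,0],[-0.1,0,5,0],[-0.1,0,6,0],[-0.1,0,6.35,0],[-0.1,0,6.35,0],[-0.1,0,6.35,0]]'; python3 -m jog '[[0,0,0,0],[0,0,0,0],[0,0,0,0],[0,0,0,0],[0,0,0,0],[0,0,0,0]]' 1 60; python3 -m jog '[[0,0,-0.3,0],[0,0,-1,0],[0,0,-2.5,0],[0,0,-4.5,0],[0,0,-6.5,0],[0,0,-7.5,0],[0,0,-8,0],[0,0,-8,0],[0,0,-8,0]]' - 60; python3 - <<'E'
from h import *
go(.395,.326,.03)
E
```

```text
t: 22.68
eef_pos: [0.476, 0.0147, 0.0153]
tool_rot: [0.0, 0.187, 0.982, 0.0]
contact_force: [0.2, -0.5, -0.1]
gripper_width: 0.45
grasp_force: 0.0
t: 23.18
eef_pos: [0.4763, 0.0146, 0.016]
tool_rot: [0.001, 0.187, 0.982, 0.0]
contact_force: [-0.6, 0.7, 6.2]
gripper_width: 0.09
grasp_force: 58.6
t: 23.93
eef_pos: [0.4754, 0.0146, 0.0948]
tool_rot: [-0.0, 0.187, 0.982, 0.0]
contact_force: [-0.5, 0.4, -0.6]
gripper_width: 0.09
grasp_force: 58.5
shift cm [18.93 26.    6.49] t 23.93 pos [0.4754 0.0146 0.0948] yaxis [ 0.368  0.93  -0.   ] F [-0.5  0.4 -0.6] gw 0.08998953581222922 58.49864065647125
```

```bash
python3 -m jog '[[0.6,0.8,0,0],[2,2.7,0,0],[4,5.5,0,0],[6,8.2,0,0],[8,11,0,0],[10,13.7,0,0],[12,16.5,0,0],[14,19.2,0,0],[16,22,0,0],[17.8,24.4,0,0],[18.7,25.7,0.5,0],[18.9,26,2,0],[18.9,26,4,0],[18.9,26,5.7,0],[18.9,26,6.4,0],[18.9,26,6.5,0],[18.9,26,6.5,0],[18.9,26,6.5,0]]'; python3 - <<'E'
from h import *
go(.395,.326,.013); c=snap('wrist','w11')
E
```

```text
t: 25.43
eef_pos: [0.3958, 0.3261, 0.0305]
tool_rot: [0.0, 0.187, 0.982, 0.0]
contact_force: [-0.2, -0.0, 0.5]
gripper_width: 0.09
grasp_force: 58.5
shift cm [ 0.07 -0.04  1.75] t 25.43 pos [0.3958 0.3261 0.0305] yaxis [0.368 0.93  0.001] F [-0.2 -0.   0.5] gw 0.08997949437670932 58.53972673416138
```

View pics/w11.png

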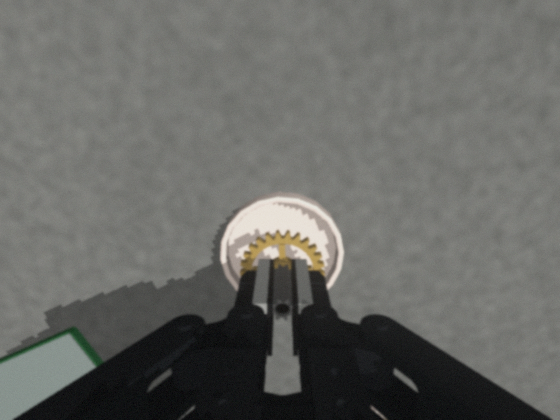

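```bash
python3 - <<'E'
from h import *
c=dict(np.load('w11.npz'))
a=fit(c,[(220,250),(344,250),(282,194),(238,214),(327,214)],.01,.0315)
b=fit(c,[(240,268),(326,268),(283,231),(254,242),(312,242)],.0245,.020); rel(a-b)
E
```

```text
[0.3948 0.3273] [-0.0001 -0.0003  0.0008 -0.0006 -0.0004]
[0.3959 0.3273] [ 0.0001  0.0001  0.0002 -0.0002 -0.0002]
tool mm 0.9962954106376916 -0.3810886620362611
```

Wheel_40 is centred over its dish (both near column 283). Lowering and releasing.

```bash
python3 -m jog '[[0,0,0.3,0],[0.1,0,0.8,0],[0.1,0,1.2,0],[0.1,0,1.45,0],[0.1,0,1.6,0],[0.1,0,1.7,0],[0.1,0,1.75,0],[0.1,0,1.8,0],[0.1,0,1.8,0]]'
```

```text
t: 26.23
eef_pos: [0.3945, 0.326, 0.013]
tool_rot: [-0.0, 0.187, 0.982, -0.0]
contact_force: [-2.9, -3.2, 12.5]
gripper_width: 0.088
grasp_force: 59.9
```

```bash
python3 -m jog '[[0,0,-0.05,0],[0,0,-0.05,0]]'; python3 -m jog '[[0,0,0,0],[0,0,0,0],[0,0,0,0],[0,0,0,0],[0,0,-0.3,0],[0,0,-1.5,0],[0,0,-3.5,0],[0,0,-6,0],[0,0,-10,0],[1,14,-13,0],[2,18,-14,0],[2,22,-14,0],[2,25,-14,0],[2,25,-14,0],[2,25,-14,0],[2,25,-14,0]]' 0.1; python3 - <<'E'
from h import *
c=snap('top','top1'); a=c['pixels'][120:290,110:460]
cv2.imwrite('pics/crop1.png',cv2.resize(a[:,:,::-1],(800,389),interpolation=cv2.INTER_CUBIC))
E
```

```text
t: 26.4
eef_pos: [0.3947, 0.3262, 0.013]
tool_rot: [-0.0, 0.187, 0.982, 0.0]
contact_force: [-2.1, -2.4, 6.7]
gripper_width: 0.087
grasp_force: 58.9
t: 27.73
eef_pos: [0.4675, 0.5741, 0.1532]
tool_rot: [0.0, 0.185, 0.983, 0.003]
contact_force: [-0.8, -0.2, 0.7]
gripper_width: 0.449
grasp_force: 0.0
```

View pics/crop1.png

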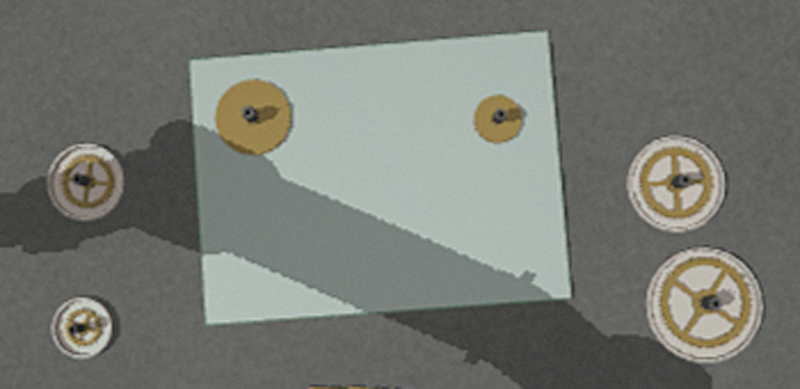

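All four wheels lie flat in their own dishes: crop positions (704,303), (676,183), (86,181) and (83,327). The blanks are unmoved at (254,117) and (498,119).

```bash
python3 -m jog '[[0,0,0,0],[0,0,0,0],[0,0,0,0],[0,0,0,0]]' >/dev/null; python3 -c "
from station import bot
print(bot.hand_in())"
```

```text
the job is handed in; nothing more can be done
None
```

All four wheels are lying flat, pinion up, in the dishes of their own size, set down largest to smallest; the two blanks were left untouched on the glass, and the job was handed in at about 28 s (limit 88 s).

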